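Thread the hose elbow into the clamped pump port

TASK

Take the blue barbed hose elbow from the wooden stand, lower its stem upright into the clamped white pump port and gently feel for the two entry slots until its pins drop in. Then screw it clockwise until the rubber seal begins to resist, turn a further eighth of a turn from there (45 degrees), stop and let go; never force it, do not crush the seal, and leave the other things alone.

Things in the scene. Friction and masses are not known exactly. Their poses are not given: they have to be found in the camera images.
- elbow: Blue plastic barbed hose elbow, about 110 g, loose, upright in a hole of the wooden stand (45 mm high). Origin: on the stem axis at the underside of its round flange (44 mm dia, z 0 to 4 mm). z up the stem axis, x along the barb. The barb, 20 mm dia, leaves at z=22 along +x and ends 53 mm from the axis.
- elbow_grip (a point): Middle of the elbow's grip block, on the stem axis 22 mm above its origin, axes as the elbow's. The block reaches from z=4 to z=40 mm of the elbow, 26 mm along x and 24 mm across y: grip it across y from above.
- elbow_pin (a point): Middle of the elbow's steel cross pin, 6 mm dia, along the elbow's x, on the stem axis 14 mm below its origin; it sticks out of the 22 mm stem on both sides to 16 mm from the axis, so the fit is the same every half turn. The stem's tapered nose ends 24 mm below the origin.
- clamp: Fixed small grey vice holding the white round pump port (60 mm dia). Origin: on the port axis on the shelf surface; z up, yaw varies. Vice base 120 x 130 mm, jaws along +y and -y no higher than 54 mm; port rim 60 mm high.
- port_mouth (a point): On the port axis at the top of the brass entry plate, 60 mm above the shelf, axes as the clamp's. Plate: 24 mm bore, two opposite slots that take the pins within about 7 degrees. The slots' line lies anywhere within 40 degrees of the clamp's x: not measured, to be felt or seen. Pins on the plate: elbow origin 17 mm above it; at the slots it drops 11 to 13 mm, on to the seal.
- port_thread (a point): On the port axis, 8 mm under the entry plate's top: the helical ramps that take the pins. Clockwise from above draws the elbow down 18 mm per turn (2.25 mm per eighth), to about 140 degrees from the slots. It runs freely, then bites and the turning moment rises (from under 0.05 to about 0.1 N m) at a varying place, some 25 to 60 degrees clockwise of the slots.
- seal_top (a point): Centre of the top face of the black rubber seal ring (45 mm outside, 37 mm inside dia) round the mouth; sinks when squeezed. Unloaded it stands 4 to 6 mm above the entry plate. Yields above about 8 N, then 1 mm for each further 2.5 N; crushed beyond 3.8 mm. Squeezed by the thread, the elbow stays put when let go.
- plug: Small black blanking plug (38 mm dia flange, low bar grip) in the stand's other hole, 95 mm from the elbow; to be left alone. Origin under its flange.
- reel: Red plastic line reel, 68 mm dia, 41 mm high, standing on the shelf, to be left alone. Origin under its centre.
- headlamp: Black headlamp with a grey knob, 45 x 65 x 55 mm, to be left alone. Origin under its centre.
- pirk1: Chrome pirk, a lure 90 mm long, 14 mm wide, 10 mm high, lying along x, to be left alone. Origin under its centre.
- pirk2: A second chrome pirk like the first, to be left alone.
- driver: Screwdriver lying on the shelf, to be left alone.

How it is judged (in metres and radians):
On the way:
1. the pins drop through the slots: the elbow stands on the port axis with its flange down at the seal (horizontal distance between elbow and port_mouth below 0.003 m and z of elbow in the frame of seal_top below 0.0025 m), for 0.1 s.
At the end, for the whole second after the job is handed in: The elbow stands upright (within 0.08 rad) on the port axis (within 3 mm), flange on the seal, released and at rest, the seal held squeezed by 1.6 to 2.9 mm (an eighth of a turn past first resistance, give or take about 13 degrees) (all of step 1 and angle between elbow's own z axis and vertical below 0.08 rad and distance of seal_top from where it was at the start of the episode between 0.0016 and 0.0029 m and linear speed of elbow below 0.01 m/s); the robot touches nothing.
It fails at once if the seal is crushed (pressed in by more than 3.8 mm) (distance of seal_top from where it was at the start of the episode above 0.0038 m).
It fails at once if the elbow is forced against the port (over 60 N) (contact force between elbow and clamp above 60 N).
It fails at once if another loose thing is moved by more than 20 mm (distance of any of plug, reel, headlamp, pirk1, pirk2, driver from where it was at the start of the episode above 0.02 m).
It also fails if it takes over 72 s, if anything falls off the work surface, if the arm or the gripper's body presses on something with over 40 N, if the wrist force passes 120 N, or if a joint passes its speed limit or range.

ROBOT

A 6-joint arm with a two-finger parallel gripper is mounted at the origin on the work surface. World frame = base frame: x ahead of the robot, y to its left, z up, the work surface at z = 0. Lengths are in mm, angles in rad, forces in N, time in s.
With the tool pointing down it reaches from about 275 to 1000 mm from the base axis. Payload 8.4 kg.
Tool frame: the origin (TCP) lies at the very end of the fingers, on their centre line; the grasp point (between the pads) lies 19 mm behind it; x points along the fingers, y is the direction in which the jaws open and shut, and the axes are right-handed (so a half turn about x gives the same grasp; the last joint's range is limited). The gripper opens to 85 mm and grips with 20 to 120 N. Pads are 22 mm wide; open, the fingers measure 114 mm over their backs; the gripper's body (76 mm by 85 mm) begins 54 mm behind the grasp point. The pads swing forward as they close: fully open they stand 13 mm farther back than shut.
Start: joints at [1.29, 0.353, 1.633, -0, 1.155, -0.002], TCP at [172, 600.869, 231.281] pointing down, gripper open.
Joint ranges: [-2.63, 2.63], [-0.92, 2.1], [0.06, 2.66], [-1.3, 4.44], [0, 2.69], [-3.02, 3.02]. Speed limits (rad/s): [2.22, 2.22, 2.79, 3.14, 3.14, 3.14].

INTERFACE

Orientations are given as [roll, pitch, yaw] about the fixed x, y, z axes, in that order (R = Rz(yaw) Ry(pitch) Rx(roll)).
In Python, from rig import r, grab_frame, camera_params, sign_off gives the robot as it stands.
- The arm moves only by the tool drive_tool, never from a script. Its argument "rows" is one flat list of numbers, 7 for each row, row after row: the shift along the tool's x, y, z in mm, then the turn, a rotation vector about the tool's x, y, z in degrees, then the opening in per cent of the stroke, from 0 (shut) to 100 (fully open). In form: [x, y, z, rx, ry, rz, fingers, x, y, z, rx, ry, rz, fingers, ...]. A call has 1 to 10 rows; each row is the pose to reach, as a shift and turn from the pose measured when the call began, along the tool's axes at that moment; what a row does not reach only later rows make up. A row lasts 1/8 s, in which the tool goes at most 62.5 mm and 10.7 degrees, less where a joint would pass 70% of its speed; a pose out of reach is approached as far as the arm can. A call with a gripper value outside its range is refused whole. The fingers move at their own pace and stop on an object; "newtons" is the grip in N (left out, the last holds). Time passes only in rows, so rows that repeat a pose let the fingers close. It gives the time, the measured TCP pose, the force and the opening at its end, in the units of the state.
- r.sense(): the state, without advancing time (a new reading comes with each control period).
- grab_frame(name): name is "scene" or "top" or "wrist"; returns the picture (384x512x3 uint8, red, green, blue); there is no depth.
- camera_params(name): a dict with "vertical_fov" (degrees; the focal length in pixels is half the picture's height over the tangent of half this angle, whatever the lens; pixels are square), "cx", "cy" (the principal point, pixels), "k1" (the pictures are not rectified: a ray, as slopes to the right and down, at radius r is drawn at 1 + k1 r^2 times it, then the intrinsics apply), "pose" (4x4, takes a point from camera to world coordinates); the wrist camera has in their place "tool_from_camera" (4x4, takes a point from camera to tool coordinates, whose origin is the TCP and whose axes are the tool frame's). Camera axes: x right, y down, z forward; pixel columns grow to the right and rows downward; lengths in mm; the calibration is good to about 2 mm. A picture is of the moment at which its call begins: read the wrist's pose just before it. camera_params takes no time and is no camera call.
- sign_off(): hands the job in, once; it reports no verdict.
The state is a dict: "clock": time; "qpos": joint angles; "qvel": joint speeds; "joint_efforts": joint torques, N m; "eef_pos": TCP position; "tcp_rot": TCP orientation; "contact_force": force on the tool from outside, world axes, zero at the start; "wrist_torque": the same for the moment, N m; "opening": opening from 0.0 (shut) to 1.0 (fully open).
Only numpy, scipy, OpenCV 4.12 (cv2) and the standard library are available. Lean on these libraries where they do the work, as an engineer would, in place of code of your own. Each camera call takes 0.05 s, during which the arm holds its last target.

## Working session

There is one attempt and no reset: what is moved stays moved. The work goes in short steps, Python scripts to look and compute and a tool call to move; the robot and the scene stay as the last step left them, time stands still between calls to the robot, and variables do not carry over. Pictures are saved under pics/ and viewed, and the job is handed in when it is done.

Besides the shell and the picture viewer there is one more tool, called after "Call:" as name(argument=value, ...) on one line, values as JSON. drive_tool: Moves the arm, as the interface text tells. Its arguments: {"type":"object","properties":{"rows":{"type":"array","items":{"type":"number"}},"newtons":{"type":"number"}},"required":["rows"]}

```bash
ls; mkdir -p pics; python3 - <<'E'
from rig import r, grab_frame, camera_params
import cv2, json, numpy as np
np.set_printoptions(precision=3,suppress=True)
print(r.sense())
for n in ["scene","top","wrist"]:
    cv2.imwrite(f"pics/{n}0.png",cv2.cvtColor(grab_frame(n),cv2.COLOR_RGB2BGR))
    print(n,camera_params(n))
E
```

```text
pics
{'clock': 0.0, 'qpos': array([ 1.29 ,  0.354,  1.634,  0.   ,  1.155, -0.002]), 'qvel': array([-0.   ,  0.001,  0.001,  0.001,  0.   , -0.   ]), 'joint_efforts': array([ -0.002, -60.527, -34.206,  -0.   ,   0.01 ,   0.   ]), 'eef_pos': array([171.85 , 600.381, 230.529]), 'tcp_rot': array([-1.583,  1.569, -1.862]), 'contact_force': array([-0.138, -0.193,  0.745]), 'wrist_torque': array([-0.058, -0.007,  0.015]), 'opening': 0.9983372145543149}
scene {'vertical_fov': 50.23533600239044, 'cx': 254.62706195562455, 'cy': 188.2533000425158, 'k1': -0.14656289511694282, 'pose': array([[  -0.867,    0.333,   -0.371, 1086.992],
       [   0.498,    0.587,   -0.638,  853.241],
       [   0.006,   -0.738,   -0.675,  997.663],
       [   0.   ,    0.   ,    0.   ,    1.   ]])}
top {'vertical_fov': 49.95821213335511, 'cx': 254.25581999241038, 'cy': 186.17260358747987, 'k1': -0.0744078965121989, 'pose': array([[   0.012,   -0.991,    0.133,  445.986],
       [  -1.   ,   -0.009,    0.023,  -58.383],
       [  -0.022,   -0.133,   -0.991, 1172.134],
       [   0.   ,    0.   ,    0.   ,    1.   ]])}
wrist {'vertical_fov': 65.38265947166913, 'cx': 260.4952153389427, 'cy': 197.39170568977906, 'k1': 0.010455562842866289, 'tool_from_camera': array([[  -0.001,   -0.281,    0.96 , -142.117],
       [   1.   ,    0.   ,    0.001,   -0.199],
       [  -0.001,    0.96 ,    0.281,  -71.486],
       [   0.   ,    0.   ,    0.   ,    1.   ]])}
```

View pics/scene0.png

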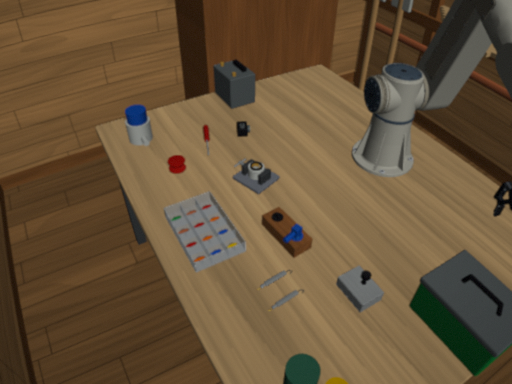

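View pics/top0.png

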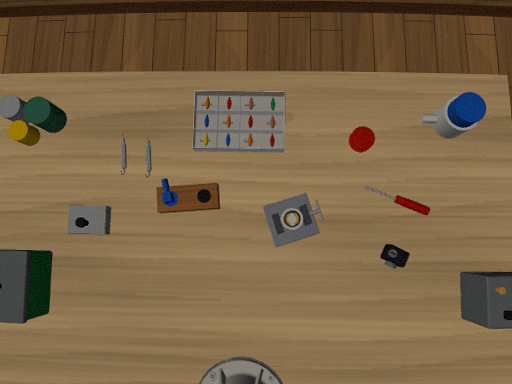

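View pics/wrist0.png

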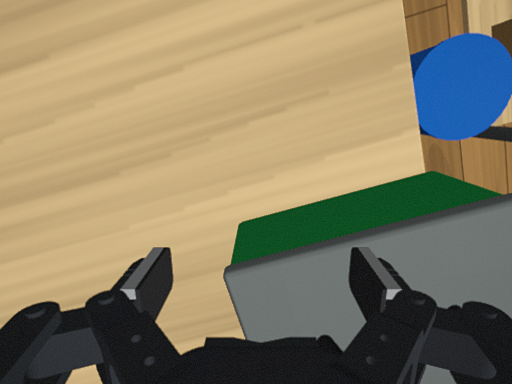

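```bash
cat > h.py <<'E'
import numpy as np, cv2
from rig import r, grab_frame, camera_params
from scipy.spatial.transform import Rotation as R
np.set_printoptions(precision=3,suppress=True)
def K(p):
    f=192/np.tan(np.radians(p["vertical_fov"]/2)); return f
def campose(n,s=None):
    p=camera_params(n)
    if n!="wrist": return p,p["pose"]
    s=s or r.sense()
    T=np.eye(4);T[:3,:3]=R.from_euler('xyz',s["tcp_rot"]).as_matrix();T[:3,3]=s["eef_pos"]
    return p,T@p["tool_from_camera"]
def ray(p,T,u,v):
    f=K(p);a=np.array([(u-p["cx"])/f,(v-p["cy"])/f]);b=a.copy()
    for _ in range(20): b=a/(1+p["k1"]*(b@b))
    d=T[:3,:3]@np.array([b[0],b[1],1]);return T[:3,3],d
def px2w(n,u,v,z,pt=None):
    p,T=pt or campose(n);o,d=ray(p,T,u,v);return o+d*(z-o[2])/d[2]
def w2px(n,X,pt=None):
    p,T=pt or campose(n);c=T[:3,:3].T@(np.asarray(X)-T[:3,3]);a=c[:2]/c[2]
    a=a*(1+p["k1"]*(a@a));return a*K(p)+[p["cx"],p["cy"]]
def tri(obs):
    A=np.zeros((3,3));b=np.zeros(3)
    for (pt,u,v) in obs:
        o,d=ray(*pt,u,v);d=d/np.linalg.norm(d);M=np.eye(3)-np.outer(d,d);A+=M;b+=M@o
    return np.linalg.solve(A,b)
def save(n,name,crop=None,scale=1):
    s=r.sense();im=cv2.cvtColor(grab_frame(n),cv2.COLOR_RGB2BGR)
    cv2.imwrite(f"pics/{name}_raw.png",im)
    zoom(name+"_raw",name,crop,scale);return campose(n,s)
def zoom(src,name,crop=None,scale=1):
    im=cv2.imread(f"pics/{src}.png")
    if crop: x0,y0,x1,y1=crop; im=im[y0:y1,x0:x1]
    cv2.imwrite(f"pics/{name}.png",cv2.resize(im,None,fx=scale,fy=scale,interpolation=cv2.INTER_CUBIC))
E
python3 - <<'E'
from h import *
zoom("top0","t_a",(150,170,330,250),4.4)
zoom("scene0","s_a",(225,150,325,260),5)
E
```

```text
(no output)
```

View pics/t_a.png

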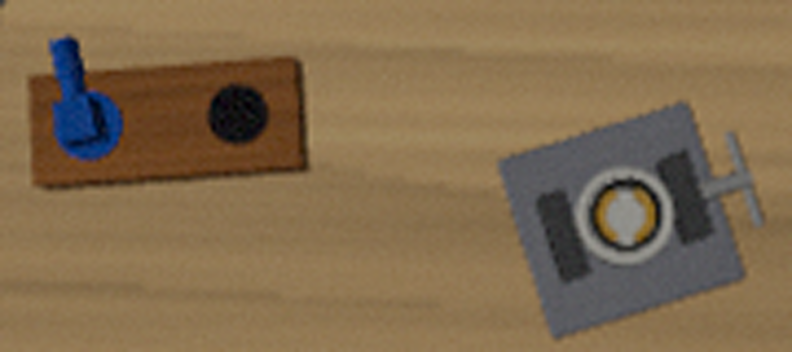

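View pics/s_a.png

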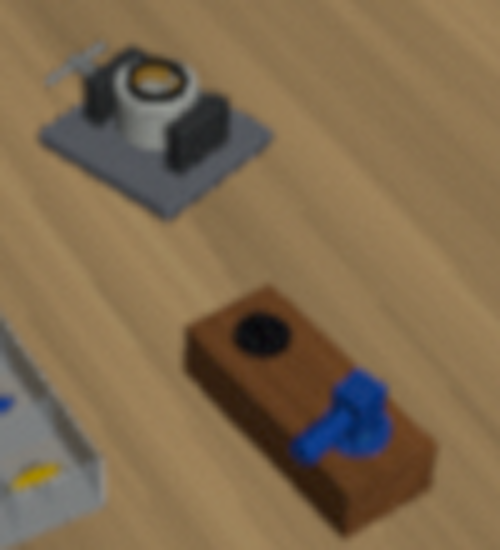

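```bash
python3 - <<'E'
from h import *
pt=campose("top");ps=campose("scene")
T=lambda u,v,z:px2w("top",150+u/4.4,170+v/4.4,z,pt)
S=lambda u,v,z:px2w("scene",225+u/5,150+v/5,z,ps)
print("flange",T(90,126,49),S(363,428,49))
print("blocktop",T(79,122,85), S(360,388,85))
print("barb top tip",T(63,42,77),S(302,440,67))
print("port",T(625,215,60),S(157,85,62), S(155,80,65))
print("plug",T(238,113,48),S(262,334,48))
for a in [(500,162),(687,103),(745,277),(556,338)]: print(T(*a,5))
print("stand");
for a in [(28,77),(300,57),(307,171),(37,187)]: print(T(*a,45))
print("slot",T(622,192,55),T(630,240,55))
E
```

```text
flange [559.324 198.971  49.   ] [557.673 207.299  49.   ]
blocktop [558.058 197.573  85.   ] [561.467 204.636  85.   ]
barb top tip [608.286 211.424  77.   ] [604.708 209.227  67.   ]
port [ 506.951 -135.063   60.   ] [ 510.256 -126.314   62.   ] [ 510.525 -128.766   65.   ]
plug [568.627 105.966  48.   ] [568.573 108.588  48.   ]
[543.267 -58.271   5.   ]
[ 582.753 -178.885    5.   ]
[ 471.097 -215.637    5.   ]
[431.134 -95.059   5.   ]
stand
[590.441 240.804  45.   ]
[604.813  68.202  45.   ]
[532.989  62.105  45.   ]
[520.871 232.07   45.   ]
slot [ 521.353 -133.544   55.   ] [ 491.926 -138.497   55.   ]
```

```bash
cat >> h.py <<'E'
def tool():
    s=r.sense();return R.from_euler('xyz',s["tcp_rot"]),np.array(s["eef_pos"])
def down(yaw): # tool x down, tool y at yaw deg
    y=np.array([np.cos(np.radians(yaw)),np.sin(np.radians(yaw)),0]);x=np.array([0,0,-1.]);return R.from_matrix(np.stack([x,y,np.cross(x,y)],1))
def delta(pos,yaw):
    Rt,p=tool();d=Rt.inv().apply(np.array(pos)-p);w=(Rt.inv()*down(yaw)).as_rotvec(degrees=True)
    print("shift",d.round(1),"turn",w.round(1));return d,w
def jaw():
    Rt,p=tool();y=Rt.as_matrix()[:,1];x=Rt.as_matrix()[:,0];return np.degrees(np.arctan2(y[1],y[0])),x
E
python3 - <<'E'
from h import *
print(jaw())
for y in (102,-78): delta([540,203,250],y)
E
```

```text
(np.float64(74.0254482364891), array([-0.   , -0.001, -1.   ]))
shift [ -19.  -280.9  463.3] turn [-28.   -0.    0.1]
shift [ -19.  -280.9  463.3] turn [152.    0.1   0. ]
```

Call:
drive_tool(rows=[0,-56,92,-7,0,0,100,0,-112,184,-14,0,0,100,0,-168,276,-21,0,0,100,0,-225,370,-28,0,0,100,0,-281,463,-28,0,0,100,0,-281,463,-28,0,0,100,0,-281,463,-28,0,0,100,0,-281,463,-28,0,0,100,0,-281,463,-28,0,0,100,0,-281,463,-28,0,0,100])

```text
clock: 1.4
eef_pos: [541.2, 200.8, 230.7]
tcp_rot: [-1.983, 1.569, -1.777]
contact_force: [0.2, 0.2, -0.6]
opening: 0.999
```

Call:
drive_tool(rows=[0,0,0,0,0,0,100])

```text
clock: 1.52
eef_pos: [540.7, 200.9, 230.4]
tcp_rot: [-2.464, 1.569, -2.259]
contact_force: [-0.2, 0.4, -0.2]
opening: 1.0
```

```bash
python3 - <<'E'
from h import *
print(jaw()); delta([558,203,230],102); print(r.sense()["qpos"])
pt=save("wrist","w1",None,1.5)
print(w2px("wrist",[558,203,49],pt))
E
```

```text
(np.float64(101.79233047019214), array([-0.001, -0.001, -1.   ]))
shift [ 0.4 -1.5 17.4] turn [-0.2 -0.1  0.1]
[ 0.354  0.28   1.739 -0.001  1.124 -1.422]
[259.096 192.632]
```

View pics/w1.png

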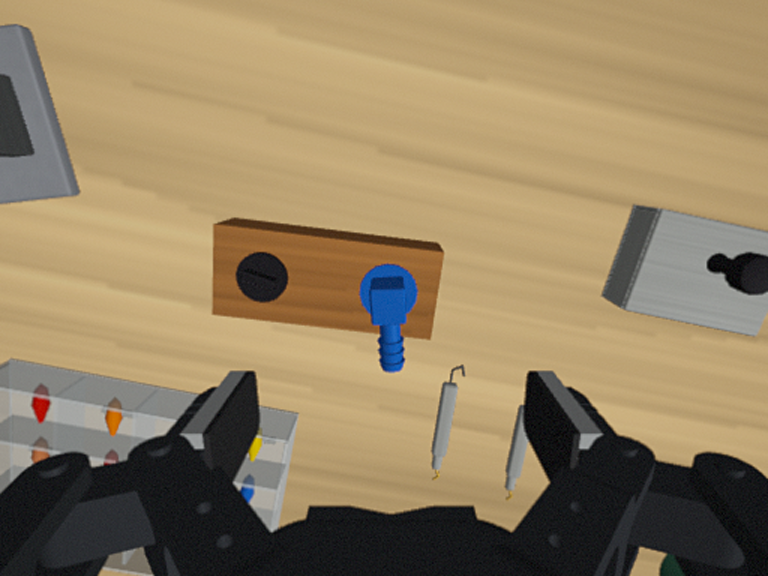

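```bash
python3 - <<'E'
from h import *
zoom("w1_raw","w1z",(225,165,300,255),8)
E
```

```text
(no output)
```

View pics/w1z.png

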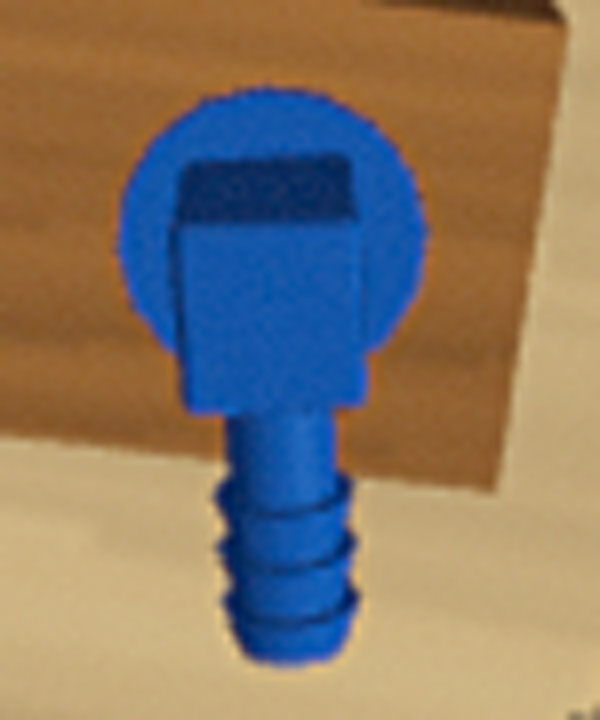

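```bash
python3 - <<'E'
from h import *
pt=campose("wrist")
W=lambda u,v,z:px2w("wrist",225-.44+u/8,165-.44+v/8,z,pt)
print("fl",W(273,238,49))
c=[W(*a,85) for a in [(172,224),(356,220),(365,410),(186,413)]]
print(np.array(c),np.mean(c,0))
e1=c[3]-c[0];e2=c[2]-c[1];f=c[0]-c[1];g=c[3]-c[2]
for e in (e1,e2,f,g): print(np.linalg.norm(e),np.degrees(np.arctan2(e[1],e[0])))
print("tip",W(293,660,62))
E
```

```text
fl [560.045 203.069  49.   ]
[[550.932 188.547  85.   ]
 [545.708 210.871  85.   ]
 [569.989 217.353  85.   ]
 [575.085 195.105  85.   ]] [560.429 202.969  85.   ]
25.02710396727393 15.190140154208182
25.13131058021955 14.947226481386082
22.926545566042517 -76.8283205038145
22.82398051600001 -77.09860648297263
tip [616.808 217.888  62.   ]
```

```bash
python3 - <<'E'
from h import *
delta([560.3,203,110],104.2);delta([560.3,203,54],104.2)
E
```

```text
shift [120.4  -1.9  19.8] turn [-2.4 -0.1  0.1]
shift [176.4  -1.8  19.8] turn [-2.4 -0.1  0.1]
```

Call:
drive_tool(rows=[40,-2,20,-2.4,-0.1,0.1,80,80,-2,20,-2.4,-0.1,0.1,65,110,-2,20,-2.4,-0.1,0.1,65,130,-2,20,-2.4,-0.1,0.1,65,150,-2,20,-2.4,-0.1,0.1,65,165,-2,20,-2.4,-0.1,0.1,65,176,-2,20,-2.4,-0.1,0.1,65,176,-2,20,-2.4,-0.1,0.1,65])

```text
clock: 2.58
eef_pos: [560.0, 203.0, 53.8]
tcp_rot: [2.746, 1.57, 2.995]
contact_force: [-0.0, 0.3, 0.9]
opening: 0.647
```

```bash
python3 - <<'E'
from h import *
print(jaw());delta([560.3,203,54],104.2)
pt=save("wrist","w2",None,1.5)
pt=save("scene","s2",(240,130,340,260),5)
E
```

```text
(np.float64(104.25418017118929), array([-0.001,  0.   , -1.   ]))
shift [-0.2 -0.1  0.3] turn [ 0.1 -0.  -0. ]
```

View pics/w2.png

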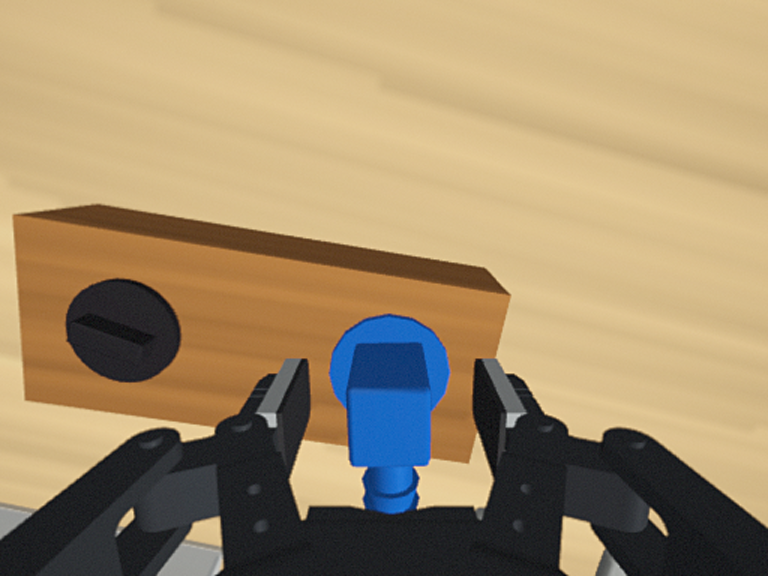

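View pics/s2.png

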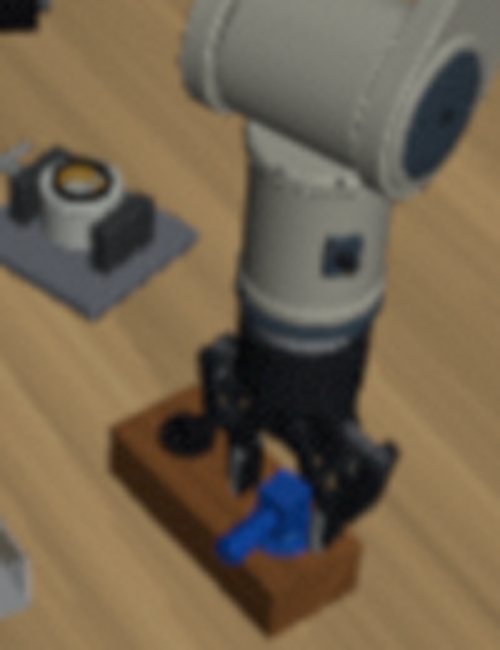

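Call:
drive_tool(rows=[0,0,0,0,0,0,20,0,0,0,0,0,0,10,0,0,0,0,0,0,5,0,0,0,0,0,0,5,0,0,0,0,0,0,5], newtons=50)

```text
clock: 3.3
eef_pos: [561.3, 203.3, 55.6]
tcp_rot: [0.228, 1.568, 0.476]
contact_force: [-0.1, 0.3, 6.3]
opening: 0.276
```

```bash
python3 - <<'E'
from h import *
print(jaw(),r.sense()["contact_force"],r.sense()["wrist_torque"])
pt=save("wrist","w3",(200,200,320,384),4)
E
```

```text
(np.float64(104.23184526607602), array([ 0.002,  0.001, -1.   ])) [-0.09   0.283  6.317] [-0.033  0.163  0.02 ]
```

View pics/w3.png

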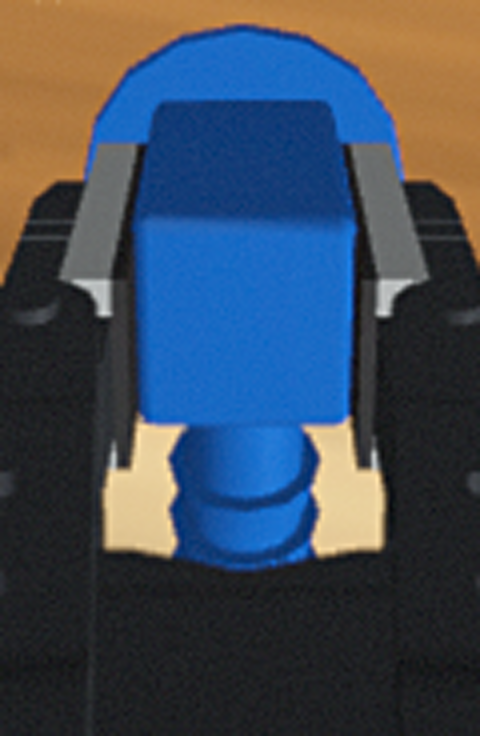

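Call:
drive_tool(rows=[-10,0,0,0,0,0,5,-30,0,0,0,0,0,5,-60,0,0,0,0,0,5,-90,0,0,0,0,0,5,-115,0,0,0,0,0,5,-115,0,0,0,0,0,5])

```text
clock: 4.1
eef_pos: [562.3, 203.5, 172.8]
tcp_rot: [0.148, 1.564, 0.396]
contact_force: [0.5, -0.3, -1.7]
opening: 0.275
```

```bash
python3 - <<'E'
from h import *
print(jaw(),r.sense()["contact_force"],r.sense()["wrist_torque"])
delta([555,-122,172],104.2)
pt=save("scene","s3",(200,60,380,260),4)
E
```

```text
(np.float64(104.23001813188208), array([ 0.006,  0.002, -1.   ])) [ 0.501 -0.323 -1.698] [-0.02  -0.027 -0.03 ]
shift [  -0.  -313.8  -87.1] turn [ 0.   0.4 -0.1]
```

View pics/s3.png

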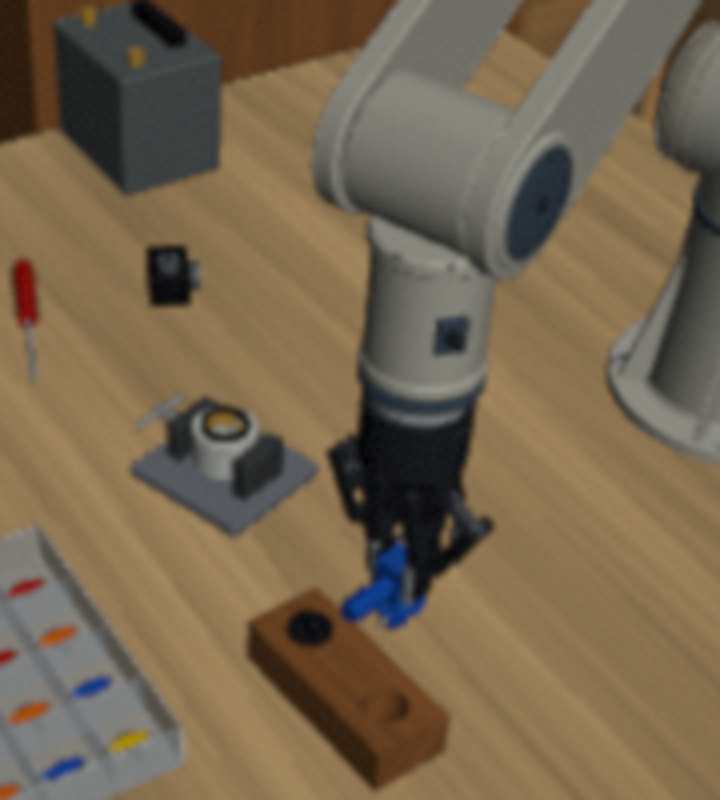

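Call:
drive_tool(rows=[0,-55,-15,0,0.4,0,5,0,-110,-30,0,0.4,0,5,0,-165,-45,0,0.4,0,5,0,-220,-60,0,0.4,0,5,0,-270,-75,0,0.4,0,5,0,-314,-87,0,0.4,0,5,0,-314,-87,0,0.4,0,5,0,-314,-87,0,0.4,0,5,0,-314,-87,0,0.4,0,5])

```text
clock: 5.28
eef_pos: [553.9, -121.3, 170.1]
tcp_rot: [2.794, 1.567, 3.044]
contact_force: [-0.5, -0.0, -1.7]
opening: 0.272
```

```bash
python3 - <<'E'
from h import *
print(jaw(),r.sense()["contact_force"],r.sense()["wrist_torque"],r.sense()["qpos"])
pt=save("wrist","w4",None,1.5)
print(w2px("wrist",[508,-134,60],pt))
E
```

```text
(np.float64(104.30034141785859), array([-0.004,  0.   , -1.   ])) [-0.545 -0.023 -1.664] [ 0.031  0.002 -0.016] [-0.218  0.333  1.813 -0.001  0.999 -2.038]
[258.941 140.178]
```

View pics/w4.png

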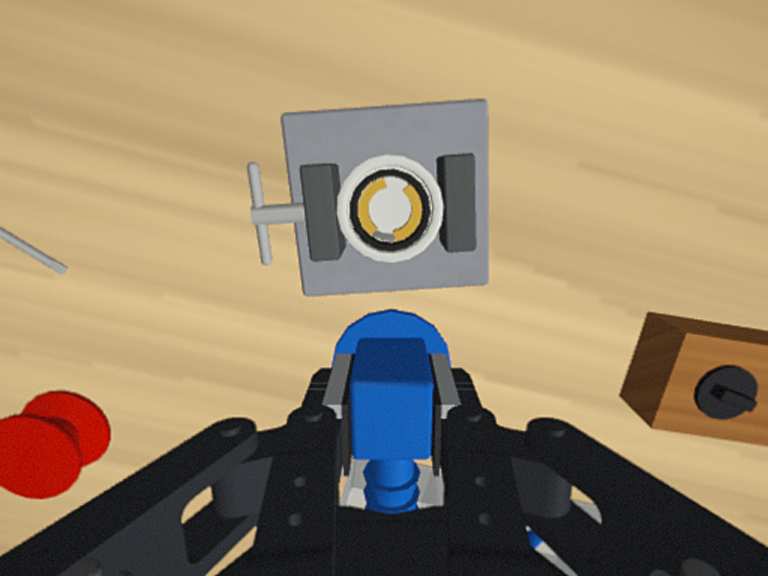

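```bash
python3 - <<'E'
from h import *
zoom("w4_raw","w4z",(222,98,298,178),8)
zoom("w4_raw","w4e",(200,195,320,350),4.5)
E
```

```text
(no output)
```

View pics/w4z.png

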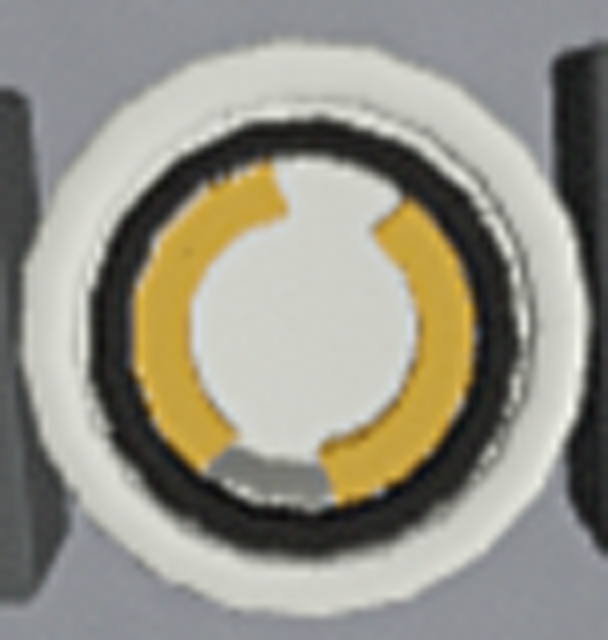

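View pics/w4e.png

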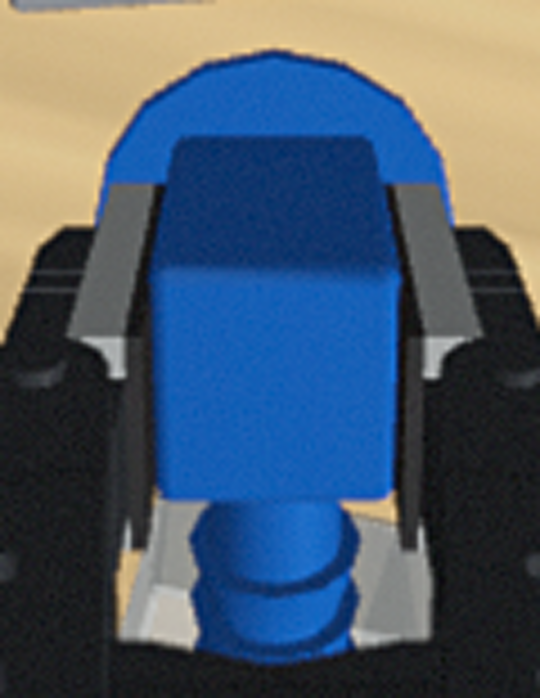

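```bash
python3 - <<'E'
from h import *
pt=campose("wrist");z0=r.sense()["eef_pos"][2]
W=lambda u,v,z:px2w("wrist",222-.44+u/8,98-.44+v/8,z,pt)
print("outer rim",W(305,327,60),"bore",W(304,335,60))
a=[W(*q,60) for q in [(287,215),(375,232),(320,450),(238,440)]]
print(np.array(a),np.mean(a,0))
d=(a[0]+a[1]-a[2]-a[3]);print("slot yaw",np.degrees(np.arctan2(d[1],d[0])))
for p,q in((0,3),(1,2)):
  d=a[p]-a[q];print(np.degrees(np.arctan2(d[1],d[0])))
# elbow block in tool
p=pt[0];Tc=p["tool_from_camera"]
def E_(u,v,x):
    o,d=ray(p,Tc,200-.39+u/4.5,195-.39+v/4.5);return o+d*(x-o[0])/d[0]
for x in(-29,-30,-31):
  c=np.array([E_(*q,x) for q in[(150,268),(400,268),(394,498),(158,498)]]);print(x,c.mean(0),np.linalg.norm(c[0]-c[1]),np.linalg.norm(c[0]-c[3]))
E
```

```text
outer rim [ 506.646 -133.79    60.   ] bore [ 507.465 -133.688   60.   ]
[[ 496.148 -138.373   60.   ]
 [ 495.552 -129.193   60.   ]
 [ 518.62  -129.103   60.   ]
 [ 519.74  -137.73    60.   ]] [ 507.515 -133.6     60.   ]
slot yaw -179.10040263320082
-178.43908151125896
-179.7770032757586
-29 [-29.     0.27  -1.35] 23.16538178633675 24.774758506359856
-30 [-30.      0.268  -1.971] 22.960587732818965 24.555736723501344
-31 [-31.      0.265  -2.591] 22.75579367930118 24.33671494064284
```

```bash
python3 - <<'E'
from h import *
delta([509.1,-133.9,108],91)
E
```

```text
shift [ 62.5  -1.1 -46.4] turn [13.3 -0.2 -0. ]
```

Call:
drive_tool(rows=[0,-0.5,-25,7,-0.2,0,5,0,-1.1,-46.4,13.3,-0.2,0,5,30,-1.1,-46.4,13.3,-0.2,0,5,50,-1.1,-46.4,13.3,-0.2,0,5,62.5,-1.1,-46.4,13.3,-0.2,0,5,62.5,-1.1,-46.4,13.3,-0.2,0,5,62.5,-1.1,-46.4,13.3,-0.2,0,5])

```text
clock: 6.2
eef_pos: [509.7, -133.8, 108.6]
tcp_rot: [0.718, 1.57, 0.736]
contact_force: [0.5, -0.3, -1.1]
opening: 0.273
```

```bash
python3 - <<'E'
from h import *
print(jaw(),r.sense()["contact_force"],r.sense()["wrist_torque"],r.sense()["qpos"])
delta([509.1,-133.9,108],91)
save("wrist","w5",(170,130,350,310),4)
save("scene","s5",(200,100,320,250),4)
save("top","t5",(230,160,350,260),5)
E
```

```text
(np.float64(91.0355653354967), array([ 0.001,  0.   , -1.   ])) [ 0.48 -0.27 -1.11] [0.01  0.059 0.021] [-0.26   0.358  1.947  0.001  0.836 -1.849]
shift [ 0.6 -0.1 -0.6] turn [ 0.  0. -0.]
```

View pics/w5.png

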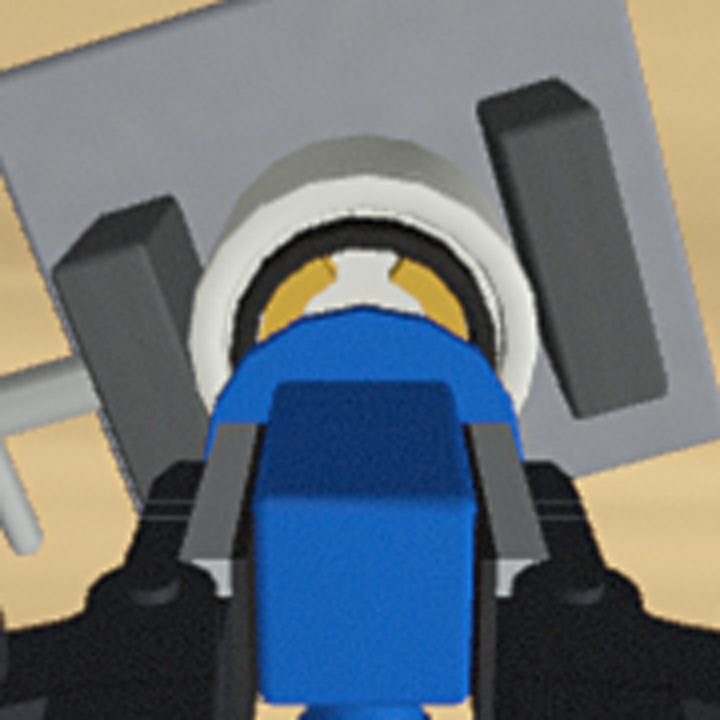

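View pics/s5.png

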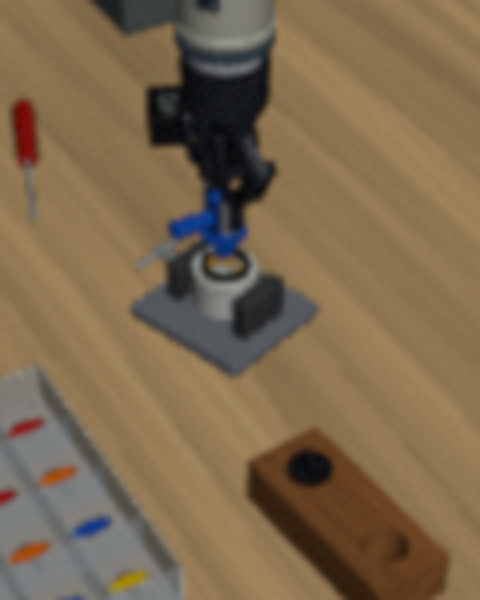

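Call:
drive_tool(rows=[4,0,-0.5,0,0,0,5,8,0,-0.5,0,0,0,5,11,0,-0.5,0,0,0,5,14,0,-0.5,0,0,0,5,17,0,-0.5,0,0,0,5,17,0,-0.5,0,0,0,5])

```text
clock: 7.1
eef_pos: [509.0, -133.9, 91.4]
tcp_rot: [0.943, 1.57, 0.961]
contact_force: [0.8, 0.3, -1.3]
opening: 0.269
```

No contact yet; descend further in small steps.

Call:
drive_tool(rows=[2,0,0,0,0,0,5,4,0,0,0,0,0,5,6,0,0,0,0,0,5,6,0,0,0,0,0,5])

```text
clock: 7.6
eef_pos: [508.9, -133.9, 85.2]
tcp_rot: [1.379, 1.57, 1.396]
contact_force: [-0.1, -0.2, -1.1]
opening: 0.274
```

Call:
drive_tool(rows=[1,0,0,0,0,0,5,2,0,0,0,0,0,5,3,0,0,0,0,0,5,3,0,0,0,0,0,5])

```text
clock: 8.1
eef_pos: [508.9, -133.8, 82.1]
tcp_rot: [1.591, 1.57, 1.609]
contact_force: [-0.2, 0.1, -2.0]
opening: 0.275
```

Call:
drive_tool(rows=[1,0,0,0,0,0,5,2,0,0,0,0,0,5,3,0,0,0,0,0,5,3,0,0,0,0,0,5])

```text
clock: 8.6
eef_pos: [508.8, -133.8, 79.0]
tcp_rot: [1.845, 1.57, 1.863]
contact_force: [-0.0, -0.0, -1.6]
opening: 0.272
```

Call:
drive_tool(rows=[1,0,0,0,0,0,5,2,0,0,0,0,0,5,2,0,0,0,0,0,5])

```text
clock: 8.98
eef_pos: [508.7, -133.8, 76.9]
tcp_rot: [2.009, 1.57, 2.027]
contact_force: [0.4, -0.2, -2.1]
opening: 0.272
```

Call:
drive_tool(rows=[0.7,0,0,0,0,0,5,1.4,0,0,0,0,0,5,1.4,0,0,0,0,0,5])

```text
clock: 9.35
eef_pos: [508.9, -133.8, 76.1]
tcp_rot: [1.757, 1.57, 1.775]
contact_force: [-3.2, 0.7, 7.2]
opening: 0.275
```

```bash
python3 - <<'E'
from h import *
print(jaw(),r.sense()["contact_force"],r.sense()["wrist_torque"],r.sense()["qpos"])
save("wrist","w6",(170,130,350,310),4)
save("scene","s6",(200,100,320,250),4)
E
```

```text
(np.float64(91.01981795190163), array([-0.   ,  0.001, -1.   ])) [-3.181  0.654  7.177] [ 0.116  0.381 -0.021] [-0.26   0.408  1.967  0.001  0.767 -1.85 ]
```

View pics/w6.png

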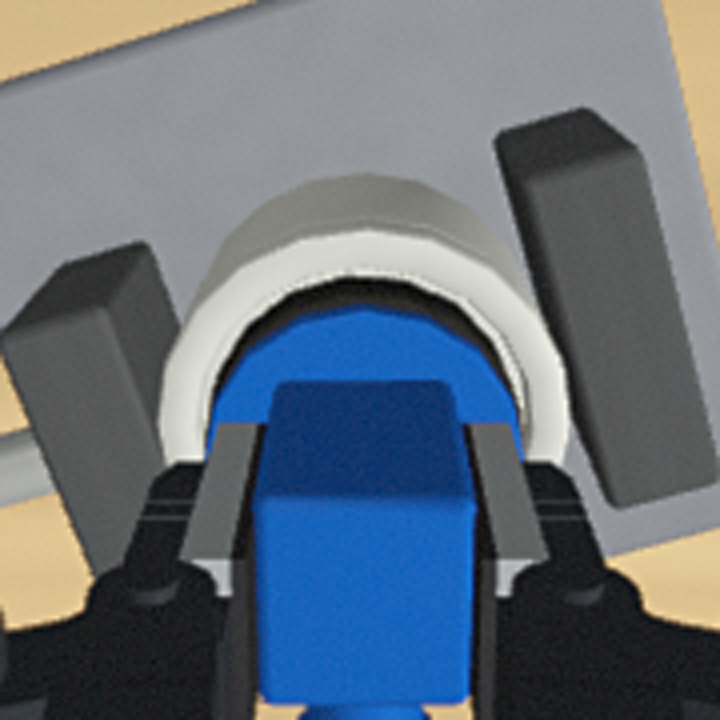

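View pics/s6.png

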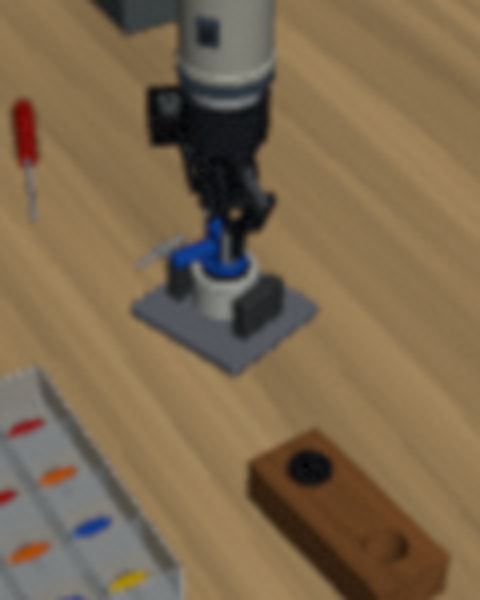

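Call:
drive_tool(rows=[0,0,-0.5,0,0,0,5,0,0,-0.5,0,0,0,5])

```text
clock: 9.7
eef_pos: [508.5, -133.9, 76.3]
tcp_rot: [1.082, 1.57, 1.1]
contact_force: [-0.6, 0.8, 2.6]
opening: 0.271
```

```bash
cat >> h.py <<'E'
def st():
    s=r.sense();j,x=jaw();print(round(s["clock"],2),"jaw %.2f"%j,"pos",s["eef_pos"].round(2),"F",s["contact_force"].round(2),"M",s["wrist_torque"].round(3),"tx",x.round(4),"j6 %.2f %.3f"%(np.degrees(s["qpos"][5]),s["joint_efforts"][5]))
E
python3 -c "
from h import *
st()"
```

```text
9.7 jaw 91.02 pos [ 508.51 -133.88   76.31] F [-0.64  0.75  2.55] M [ 0.09   0.156 -0.02 ] tx [ 0.     0.001 -1.   ] j6 -105.99 -0.002
```

Call:
drive_tool(rows=[0,-0.13,-0.03,5,0,0,5,0,-0.27,-0.07,10,0,0,5,0,-0.27,-0.07,10,0,0,5])

```text
clock: 10.07
eef_pos: [508.6, -134.2, 76.3]
tcp_rot: [0.881, 1.57, 0.724]
contact_force: [0.6, 0.1, 1.4]
opening: 0.277
```

```bash
python3 -c "
from h import *
st()"
```

```text
10.07 jaw 81.05 pos [ 508.6  -134.2    76.34] F [0.57 0.08 1.36] M [-0.054 -0.077 -0.016] tx [ 0.001  0.001 -1.   ] j6 -96.05 0.716
```

Call:
drive_tool(rows=[0,-0.13,-0.03,5,0,0,5,0,-0.13,-0.03,5,0,0,5])

```text
clock: 10.32
eef_pos: [508.6, -134.4, 76.4]
tcp_rot: [0.741, 1.57, 0.5]
contact_force: [0.5, -0.6, 0.9]
opening: 0.279
```

```bash
python3 -c "
from h import *
st()"
```

```text
10.32 jaw 76.17 pos [ 508.65 -134.36   76.36] F [ 0.46 -0.64  0.87] M [-0.091 -0.021  0.002] tx [ 0.001  0.    -1.   ] j6 -91.19 0.668
```

Call:
drive_tool(rows=[0,-0.1,-0.03,4,0,0,5,0,-0.1,-0.03,4,0,0,5])

```text
clock: 10.58
eef_pos: [508.6, -134.5, 76.3]
tcp_rot: [0.766, 1.57, 0.458]
contact_force: [0.2, -0.0, 0.8]
opening: 0.274
```

```bash
python3 -c "
from h import *
st()"
```

```text
10.57 jaw 72.34 pos [ 508.61 -134.46   76.35] F [ 0.16 -0.01  0.78] M [-0.044 -0.026 -0.014] tx [ 0.001  0.    -1.   ] j6 -87.37 0.505
```

Call:
drive_tool(rows=[0,-0.1,-0.03,4,0,0,5,0,-0.1,-0.03,4,0,0,5])

```text
clock: 10.82
eef_pos: [508.6, -134.6, 76.3]
tcp_rot: [0.765, 1.57, 0.39]
contact_force: [-0.0, -0.4, 1.4]
opening: 0.27
```

```bash
python3 -c "
from h import *
st()"
```

```text
10.82 jaw 68.51 pos [ 508.59 -134.57   76.34] F [-0.04 -0.38  1.44] M [-0.026 -0.037 -0.023] tx [ 0.001  0.    -1.   ] j6 -83.55 0.496
```

Call:
drive_tool(rows=[0,-0.1,-0.03,4,0,0,5,0,-0.1,-0.03,4,0,0,5])

```text
clock: 11.08
eef_pos: [508.6, -134.6, 76.3]
tcp_rot: [0.813, 1.57, 0.371]
contact_force: [0.2, 0.7, 0.7]
opening: 0.271
```

```bash
python3 -c "
from h import *
st()"
```

```text
11.07 jaw 64.68 pos [ 508.6  -134.65   76.35] F [0.2  0.73 0.69] M [ 0.052 -0.05  -0.049] tx [ 0.001  0.    -1.   ] j6 -79.73 0.462
```

Call:
drive_tool(rows=[0,-0.05,-0.03,4,0,0,5,0,-0.05,-0.03,4,0,0,5])

```text
clock: 11.32
eef_pos: [508.6, -134.6, 76.3]
tcp_rot: [0.939, 1.57, 0.43]
contact_force: [0.6, -0.1, -0.0]
opening: 0.275
```

```bash
python3 -c "
from h import *
st()"
```

```text
11.32 jaw 60.85 pos [ 508.57 -134.61   76.33] F [ 0.59 -0.11 -0.05] M [ 0.107 -0.169 -0.021] tx [ 0.001  0.    -1.   ] j6 -75.90 0.471
```

Call:
drive_tool(rows=[0,-0.05,-0.03,4,0,0,5,0,-0.05,-0.03,4,0,0,5])

```text
clock: 11.58
eef_pos: [508.6, -134.6, 76.2]
tcp_rot: [1.051, 1.57, 0.475]
contact_force: [1.3, 1.7, -1.4]
opening: 0.274
```

```bash
python3 -c "
from h import *
st()"
```

```text
11.57 jaw 57.02 pos [ 508.55 -134.58   76.22] F [ 1.27  1.74 -1.41] M [ 0.124 -0.212 -0.063] tx [ 0.001  0.001 -1.   ] j6 -72.08 0.464
```

Call:
drive_tool(rows=[0,-0.05,-0.03,4,0,0,5,0,-0.05,-0.03,4,0,0,5])

```text
clock: 11.82
eef_pos: [508.5, -134.6, 76.1]
tcp_rot: [1.209, 1.57, 0.567]
contact_force: [1.8, -0.1, -3.9]
opening: 0.273
```

```bash
python3 -c "
from h import *
st()"
```

```text
11.82 jaw 53.19 pos [ 508.49 -134.57   76.05] F [ 1.85 -0.15 -3.86] M [ 0.088 -0.271 -0.023] tx [ 0.001  0.001 -1.   ] j6 -68.26 0.467
```

Call:
drive_tool(rows=[0.05,-0.05,0,4,0,0,5,0.05,-0.05,0,4,0,0,5])

```text
clock: 12.08
eef_pos: [508.4, -134.6, 75.8]
tcp_rot: [1.381, 1.57, 0.672]
contact_force: [1.8, 1.6, -3.7]
opening: 0.27
```

```bash
python3 -c "
from h import *
st()"
```

```text
12.07 jaw 49.36 pos [ 508.4  -134.59   75.85] F [ 1.83  1.61 -3.65] M [ 0.047 -0.247  0.05 ] tx [ 0.001  0.001 -1.   ] j6 -64.43 0.486
```

Call:
drive_tool(rows=[0.1,-0.05,0,4,0,0,5,0.1,-0.05,0,4,0,0,5])

```text
clock: 12.32
eef_pos: [508.3, -134.6, 75.6]
tcp_rot: [1.614, 1.57, 0.838]
contact_force: [1.1, -0.0, -2.8]
opening: 0.271
```

```bash
python3 -c "
from h import *
st()"
```

```text
12.32 jaw 45.53 pos [ 508.27 -134.63   75.63] F [ 1.12 -0.03 -2.76] M [-0.031 -0.256 -0.047] tx [ 0.001  0.001 -1.   ] j6 -60.60 0.473
```

Call:
drive_tool(rows=[0.15,-0.05,0,4,0,0,5,0.15,-0.05,0,4,0,0,5])

```text
clock: 12.58
eef_pos: [508.2, -134.7, 75.5]
tcp_rot: [1.725, 1.57, 0.882]
contact_force: [1.1, -0.1, -2.0]
opening: 0.27
```

```bash
python3 -c "
from h import *
st()"
```

```text
12.57 jaw 41.69 pos [ 508.21 -134.68   75.49] F [ 1.07 -0.08 -2.  ] M [ 0.001 -0.202 -0.101] tx [ 0.001  0.001 -1.   ] j6 -56.77 0.467
```

Call:
drive_tool(rows=[0.1,-0.05,-0.03,4,0,0,5,0.1,-0.05,-0.03,4,0,0,5])

```text
clock: 12.82
eef_pos: [508.1, -134.7, 75.4]
tcp_rot: [1.78, 1.57, 0.87]
contact_force: [1.1, 0.3, -3.5]
opening: 0.273
```

```bash
python3 -c "
from h import *
st()
save('wrist','w7',(170,130,350,310),4)"
```

```text
12.82 jaw 37.85 pos [ 508.13 -134.72   75.36] F [ 1.13  0.35 -3.48] M [ 0.016 -0.215 -0.048] tx [ 0.001  0.001 -1.   ] j6 -52.95 0.478
```

View pics/w7.png

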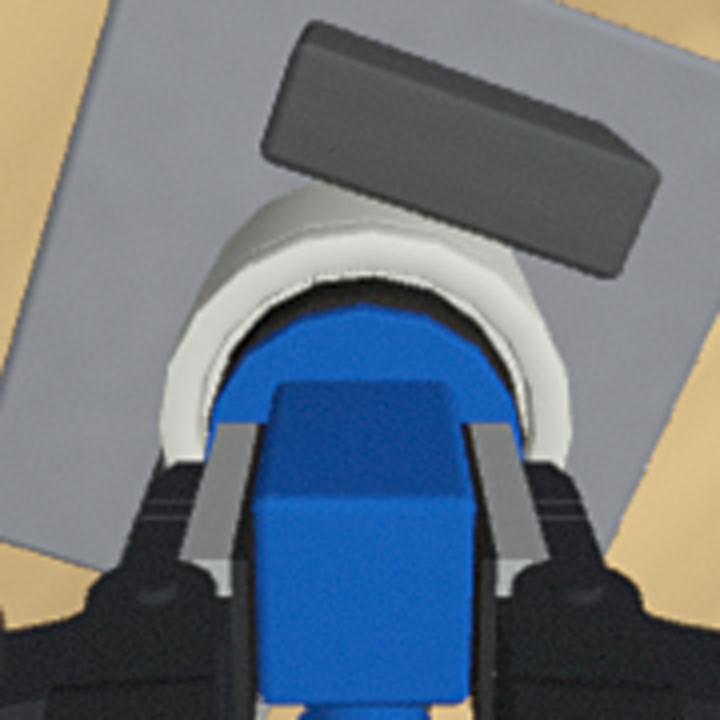

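Call:
drive_tool(rows=[0.2,-0.1,-0.03,4,0,0,5,0.2,-0.1,-0.03,4,0,0,5])

```text
clock: 13.12
eef_pos: [508.1, -134.7, 75.2]
tcp_rot: [1.835, 1.57, 0.857]
contact_force: [1.2, 0.3, -2.4]
opening: 0.271
```

```bash
python3 -c "
from h import *
st()"
```

```text
13.12 jaw 34.01 pos [ 508.1  -134.74   75.17] F [ 1.21  0.27 -2.37] M [ 0.079 -0.302 -0.038] tx [ 0.001  0.001 -1.   ] j6 -49.11 0.486
```

Call:
drive_tool(rows=[0.2,-0.1,-0.03,4,0,0,5,0.2,-0.1,-0.03,4,0,0,5])

```text
clock: 13.38
eef_pos: [508.1, -134.7, 74.9]
tcp_rot: [1.846, 1.57, 0.801]
contact_force: [2.4, 0.7, -3.2]
opening: 0.273
```

```bash
python3 -c "
from h import *
st()"
```

```text
13.38 jaw 30.16 pos [ 508.06 -134.74   74.93] F [ 2.35  0.67 -3.25] M [ 0.085 -0.325 -0.015] tx [ 0.001  0.001 -1.   ] j6 -45.27 0.483
```

Call:
drive_tool(rows=[0.2,-0.1,-0.03,4,0,0,5,0.2,-0.1,-0.03,4,0,0,5])

```text
clock: 13.62
eef_pos: [508.0, -134.8, 74.7]
tcp_rot: [1.876, 1.57, 0.764]
contact_force: [1.5, 0.4, -3.2]
opening: 0.275
```

```bash
python3 -c "
from h import *
st()"
```

```text
13.62 jaw 26.31 pos [ 507.99 -134.79   74.75] F [ 1.5   0.35 -3.23] M [-0.018 -0.288 -0.014] tx [ 0.001  0.001 -1.   ] j6 -41.44 0.508
```

Call:
drive_tool(rows=[0.2,0,0.1,4,0,0,5,0.2,0,0.1,4,0,0,5])

```text
clock: 13.88
eef_pos: [507.9, -134.9, 74.6]
tcp_rot: [2.139, 1.57, 0.96]
contact_force: [0.7, 0.2, -2.2]
opening: 0.275
```

Call:
drive_tool(rows=[0.2,0,0,4,0,0,5,0.2,0,0,4,0,0,5])

```text
clock: 14.12
eef_pos: [507.9, -134.9, 74.4]
tcp_rot: [2.182, 1.57, 0.937]
contact_force: [0.8, 0.0, -1.3]
opening: 0.275
```

```bash
python3 -c "
from h import *
st()"
```

```text
14.12 jaw 18.64 pos [ 507.91 -134.87   74.4 ] F [ 0.79  0.04 -1.31] M [ 0.034 -0.116 -0.025] tx [ 0.001  0.001 -1.   ] j6 -33.77 0.511
```

Call:
drive_tool(rows=[0.2,0,0,4.7,0,0,5,0.2,0,0,4.7,0,0,5,0.2,0,0,4.7,0,0,5])

```text
clock: 14.5
eef_pos: [507.9, -134.9, 74.2]
tcp_rot: [2.372, 1.57, 1.047]
contact_force: [1.6, -0.1, -2.6]
opening: 0.275
```

```bash
python3 -c "
from h import *
st()
save('wrist','w8',(170,130,350,310),4)"
```

```text
14.5 jaw 14.09 pos [ 507.86 -134.89   74.19] F [ 1.64 -0.11 -2.61] M [-0.034 -0.165 -0.021] tx [ 0.001  0.001 -1.   ] j6 -29.24 -0.031
```

View pics/w8.png

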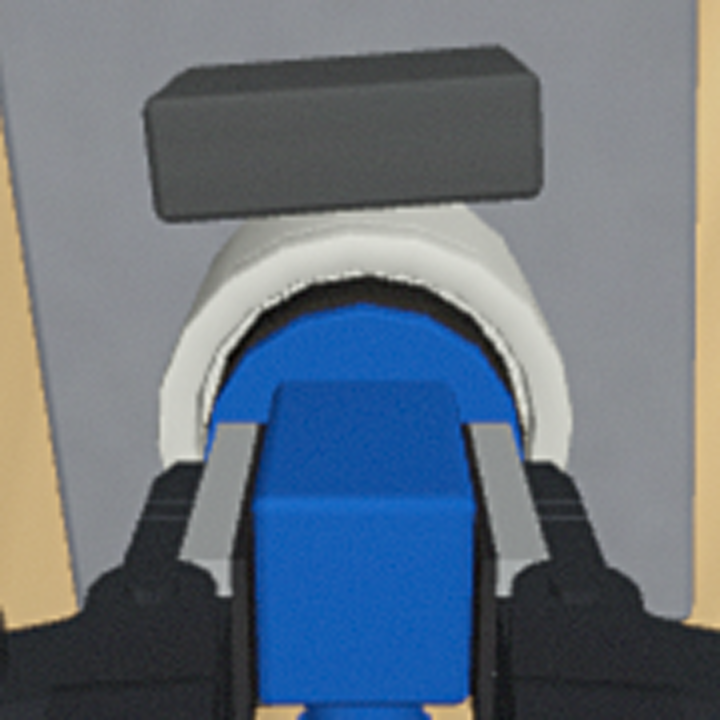

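Call:
drive_tool(rows=[0,0,0,0,0,0,35,0,0,0,0,0,0,50,0,0,0,0,0,0,65,0,0,0,0,0,0,65,0,0,0,0,0,0,65])

```text
clock: 15.18
eef_pos: [507.9, -134.9, 74.2]
tcp_rot: [2.307, 1.57, 0.982]
contact_force: [-0.3, 0.9, -0.5]
opening: 0.646
```

Call:
drive_tool(rows=[-15,0,0,0,0,0,65,-40,0,0,0,0,0,65,-80,0,0,0,0,0,65,-120,0,0,0,0,0,65,-120,0,0,0,0,0,65,-120,0,0,0,0,0,65])

```text
clock: 15.92
eef_pos: [507.5, -135.0, 194.4]
tcp_rot: [2.102, 1.57, 0.776]
contact_force: [0.1, -0.4, 0.3]
opening: 0.651
```

```bash
python3 - <<'E'
from h import *
st()
pt=save('wrist','w9',(130,100,390,330),3)
save('scene','s9',(190,80,330,260),4)
E
```

```text
15.93 jaw 14.06 pos [ 507.53 -134.96  194.44] F [ 0.11 -0.43  0.26] M [ 0.021 -0.011 -0.053] tx [ 0.001  0.001 -1.   ] j6 -29.19 -0.000
```

View pics/w9.png

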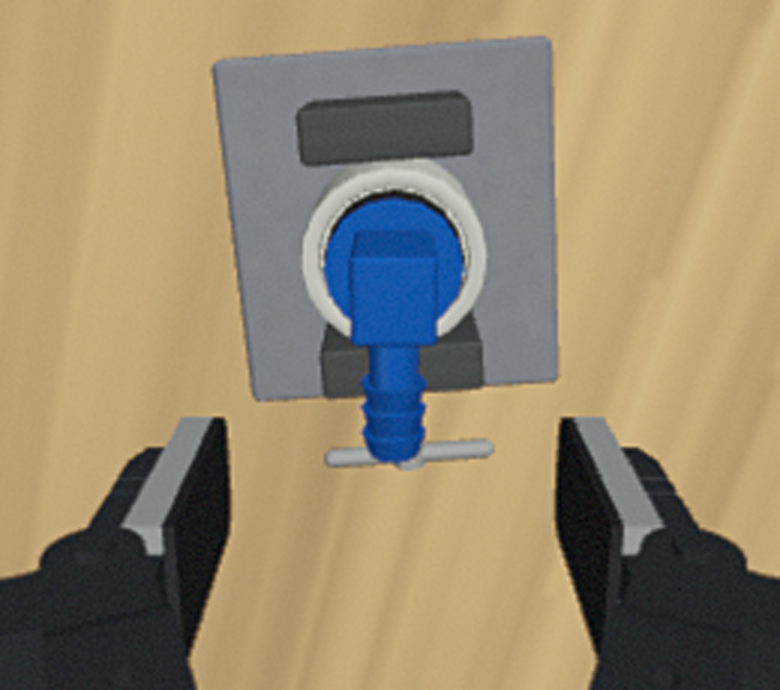

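View pics/s9.png

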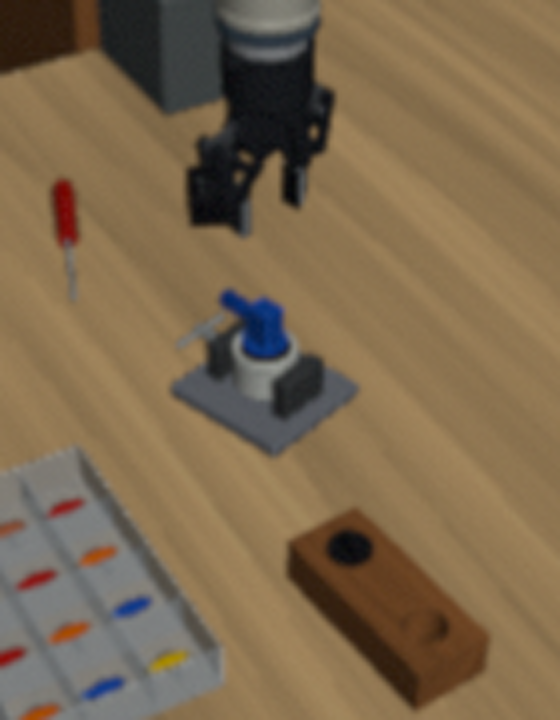

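```bash
python3 -c "
from rig import sign_off
print(sign_off())"
```

```text
the job is handed in; nothing more can be done
None
```

The elbow is screwed into the pump port, about 45° past where the seal began to resist. I let go of it and handed the job in at about 16 s of the 72 s allowed.

- **Slots:** I saw the slots in the wrist camera, at about 1° yaw. I turned the elbow to match and lowered it, and the pins went through with no contact on the plate. The flange met the seal with the TCP at about 76.3 mm, at roughly 9 N at most.
- **Bite:** I turned it clockwise in steps of about 4°. The tool height stayed level for about 30°, then fell at about 0.05 mm per degree, the thread's pitch. That puts the bite at about 59° jaw angle, some 32° clockwise of the slots.
- **Final turn:** I stopped at 14.1°, about 45° past the bite. The tool had dropped 2.15 mm since the bite, inside the 1.6 to 2.9 mm band.
- **After release:** The last pictures show the elbow upright and centred in the port, at the angle I left it. The gripper is about 120 mm above it. The plug, stand and screwdriver look undisturbed; I took no closing pictures of the reel, headlamp or lures, though the arm never went low near them.

**Check that failed:** the wrist moment about the vertical stayed within noise (about ±0.05 N m, with one reading of 0.10), so I could not feel the rise in turning moment. The bite point rests on the height change and the downward pull on the tool. I did not measure the seal squeeze directly; it is inferred from the tool's drop and the turn angle.

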